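# Seat the amber filter in the assembly plate and close its keeper

## Task

On the grey filter assembly plate, push the amber filter across the plate with the fingertips until it drops into the round recess and lies flat on its floor. Then push the brass keeper round by its red upright pin, as far as its stop, so that it reaches over the seated filter. Nothing is to be picked up, and the green filter and everything else on the bench must be left alone.

Things in the scene. Friction and masses are not known exactly. Their poses are not given: they have to be found in the camera images.
- plate: grey filter assembly plate fixed to the bench, 200 mm (its x) by 240 mm (its y), 20 mm thick, flat on top. Origin at the centre of its underside, on the bench. The recess is centred at (0, -50) mm and the keeper's pivot at (0, -90) mm in its axes; the two loose filters lie on its +y half, one on either side of its y axis
- recess (a point): centre of the recess floor, 13 mm above the bench: a round pocket with a black floor, 44 mm in diameter and 7 mm deep from the plate's top, axes as the plate's. A seated filter stands 3 mm proud of the plate
- amber_filter: amber filter, the one to seat: mounted optical filter: a flat loose disc, 40 mm in diameter and 10 mm thick, a black ring with an amber-orange window 33 mm wide in its top face; about 45 g. Origin at the centre of its underside, z up. It starts on the plate's top and slides freely; pushed across the rim it tips in when its centre is some 9 mm from the recess's centre, and drops flat within 2 mm of it
- green_filter: green filter, to be left alone: mounted optical filter: a flat loose disc, 40 mm in diameter and 10 mm thick, a black ring with a green window 33 mm wide in its top face; about 45 g. Origin at the centre of its underside, z up. It starts on the plate's top
- keeper (a joint): angle of the brass keeper, a flat bar 12 mm wide that turns on an upright pivot, over the plate (underside 5 mm, top 9 mm above the plate's top, so it passes 2 mm above a seated filter); its free end is 34 mm from the pivot. 0 rad: closed against its stop, pointing along the plate's +y over the recess. It grows counter-clockwise from above to 2.0 rad: at 1.57 the bar points along the plate's -x. It starts open, and stays where it is left (light friction, under 1 N at the pin)
- keeper_pin (a point): centre of the top of the keeper's red upright pin, 10 mm in diameter, 28 mm from the pivot; the pin rises 25 mm from the bar's top, and its top is 34 mm above the plate's top
- dropper_bottle: bystander: small glass bottle with an orange dropper bulb, 38 mm in diameter, 76 mm high, standing beyond the plate's +x edge; origin at its foot
- objective: bystander: steel microscope objective with a blue band, 28 mm in diameter, 48 mm high, standing beyond the plate's +x edge; origin at its foot
- dish: bystander: shallow glass dish, 90 mm in diameter, 15 mm high; origin at its foot
- screwdriver: bystander: screwdriver with a blue handle, 160 mm long, lying on the bench
- reagent_jar: bystander: amber jar with a white cap, 56 mm in diameter, 75 mm high; origin at its foot
- slide_box: bystander: closed blue slide box, 85 by 95 by 32 mm; origin at the centre of its underside
Not all that is in view belongs to the job. What is shaped like the amber_filter but blue is not meant.

How it is judged:
By the outcome, as a careful person would: the job done as asked, in the order asked, and still so for the second after the job is handed in, with the robot touching nothing.
It also fails if it takes over 61 s, if anything falls off the work surface, if the arm or the gripper's body presses on something with over 40 N, if the wrist force passes 120 N, or if a joint passes its speed limit or range.

## Robot

A 7-joint arm with a two-finger parallel gripper is mounted at the origin on the work surface. World frame = base frame: x ahead of the robot, y to its left, z up, the work surface at z = 0. Lengths are in m, angles in rad, forces in N, time in s.
With the tool pointing down it reaches from about 0.4 to 0.85 m from the base axis. Payload 10.4 kg.
Tool frame: the origin (TCP) lies at the very end of the fingers, on their centre line; the grasp point (between the pads) lies 19 mm behind it (manip.tcp_to_grasp is the z of the grasp point in the tool frame, in m); z points along the fingers, x is the direction in which the jaws open and shut, and the axes are right-handed (so a half turn about z gives the same grasp; the last joint's range is limited). The gripper opens to 85 mm and grips with 20 to 120 N. Pads are 22 mm wide; open, the fingers measure 114 mm over their backs; the gripper's body (76 mm by 85 mm) begins 54 mm behind the grasp point. The pads swing forward as they close: fully open they stand 13 mm farther back than shut.
Start: joints at [-1.243, 0.332, -0.065, 1.46, 0.022, 1.35, -0.088], TCP at [0.215, 0.587, 0.231] pointing down, gripper open.
Joint ranges: [-2.6, 2.6], [-0.5, 2.12], [-1.47, 1.34], [0.16, 2.42], [-1.27, 4.41], [0.06, 2.06], [-2.6, 2.6]. Speed limits (rad/s): [2.22, 2.22, 2.79, 2.79, 3.14, 3.14, 3.14].

## Interface

Orientations are given as a unit quaternion [x, y, z, w].
In Python, from workcell import manip gives the robot as it stands.
- The arm moves only by the tool servo_tool, never from a script. Its argument "moves" is a list of rows, each an object with "travel": the shift along the tool's x, y, z in mm, a list of three; "dr": the turn, a rotation vector about the tool's x, y, z in degrees, a list of three. A call has 1 to 12 rows; each row shifts and turns the commanded pose from where the row before left it, along the tool's axes as they then stand; what a row does not reach is not made up. A row lasts 1/8 s, in which the tool goes at most 62.5 mm and 10.7 degrees, less where a joint would pass 70% of its speed; a pose out of reach is approached as far as the arm can. A call is refused whole if a number of a shift passes 62.5 or a number of a turn 10.7, either way. A call with a gripper value outside its range is refused whole. "claw" is the closure, from 0 (fully open) to 1 (shut), set as the call begins (left out, the last holds). The fingers move at their own pace and stop on an object; "squeeze" is the grip in N (left out, the last holds). Time passes only in rows, so rows that do not move let the fingers close. It gives the time, the measured TCP pose, the force and the opening at its end, in the units of the state.
- manip.get_obs(): the state, without advancing time (a new reading comes with each control period).
- manip.camera(name): name is "scene" or "top" or "wrist"; returns the picture (480x640x3 uint8, blue, green, red); there is no depth.
- manip.calibration(name): a dict with "intrinsics" (3x3 intrinsics, pixels), "view" (4x4, takes a point from world to camera coordinates). Camera axes: x right, y down, z forward; pixel columns grow to the right and rows downward; lengths in m; the calibration is good to about 2 mm. A picture is of the moment at which its call begins: read the wrist's pose just before it. calibration takes no time and is no camera call; for the wrist camera it gives the pose at the moment of the call.
- manip.hand_in(): hands the job in, once; it reports no verdict.
The state is a dict: "clock": time; "joint_pos": joint angles; "joint_velocities": joint speeds; "tau": joint torques, N m; "position": TCP position; "ee_rot": TCP orientation; "ft_force": force on the tool from outside, world axes, zero at the start; "torque": the same for the moment, N m; "grip_width": opening from 0.0 (shut) to 1.0 (fully open).
Only numpy, scipy, OpenCV 4.12 (cv2) and the standard library are available. Lean on these libraries where they do the work, as an engineer would, in place of code of your own. Each camera call takes 0.05 s, during which the arm holds its last target. There are 200 camera calls.

## Working session

There is one attempt and no reset: what is moved stays moved. The work goes in short steps, Python scripts to look and compute and a tool call to move; the robot and the scene stay as the last step left them, time stands still between calls to the robot, and variables do not carry over. Pictures are saved under pics/ and viewed, on a budget of 10 in all, crops included, one or two more only if the job needs it, and the job is handed in when it is done.

Besides the shell and the picture viewer there is one more tool, called after "Emit:" as name(argument=value, ...) on one line, values as JSON. servo_tool: Moves the arm, as the interface text tells. Its arguments: {"type":"object","properties":{"moves":{"type":"array","items":{"type":"object","properties":{"travel":{"type":"array","items":{"type":"number"}},"dr":{"type":"array","items":{"type":"number"}}}}},"claw":{"type":"number"},"squeeze":{"type":"number"}},"required":["moves"]}

```bash
mkdir -p pics; ls; cat > h.py <<'E'
import numpy as np, cv2
from workcell import manip
def ray(cam,px,z,cal=None):
    c=cal or manip.calibration(cam); K=np.array(c["intrinsics"]);V=np.array(c["view"])
    d=V[:3,:3].T@np.linalg.solve(K,[px[0],px[1],1.]); o=-V[:3,:3].T@V[:3,3]
    return o+d*(z-o[2])/d[2]
def proj(cam,p,cal=None):
    c=cal or manip.calibration(cam); K=np.array(c["intrinsics"]);V=np.array(c["view"])
    q=K@(V[:3,:3]@np.asarray(p)+V[:3,3]); return q[:2]/q[2]
E
python3 - <<'E'
from h import *
o=manip.get_obs(); print(o)
for n in ("top","scene"):
    cv2.imwrite(f"pics/{n}0.png",manip.camera(n)); print(manip.calibration(n))
E
```

```text
pics
{'clock': 0.0, 'joint_pos': array([-1.24258531,  0.33288645, -0.06471216,  1.46093071,  0.02159598,
        1.34988666, -0.08850026]), 'joint_velocities': array([ 9.20602376e-05,  3.04646275e-04, -2.69316236e-03, -1.88552023e-03,
        4.91377997e-04,  9.37146931e-05, -3.79918342e-04]), 'tau': array([-7.39848165e-04, -6.25428271e+01,  4.89815895e-02, -3.91612887e+01,
        1.63097552e-02,  9.69478424e-03, -2.71296091e-05]), 'position': array([0.21465736, 0.58659021, 0.23051192]), 'ee_rot': array([ 8.19643105e-01,  5.72874051e-01, -5.63518848e-04,  4.28430003e-04]), 'ft_force': array([-0.24204862,  0.80958309,  0.2951578 ]), 'torque': array([-0.02583073, -0.02460674,  0.01804837]), 'grip_width': 1.0021093943611104}
{'intrinsics': array([[449.88401001,   0.        , 316.8612415 ],
       [  0.        , 449.88401001, 238.88107336],
       [  0.        ,   0.        ,   1.        ]]), 'view': array([[-0.01484888, -0.99974609, -0.01694884, -0.01069128],
       [-0.98788506,  0.01728725, -0.15422146,  0.59278448],
       [ 0.1544753 ,  0.01445349, -0.98789092,  0.99504164],
       [ 0.        ,  0.        ,  0.        ,  1.        ]])}
{'intrinsics': array([[489.25111433,   0.        , 329.95202882],
       [  0.        , 489.25111433, 241.24531478],
       [  0.        ,   0.        ,   1.        ]]), 'view': array([[-0.89355956,  0.44875794,  0.01294693,  0.56227626],
       [ 0.28726381,  0.59368145, -0.75167934, -0.11468275],
       [-0.34500842, -0.66795108, -0.65940165,  1.32136085],
       [ 0.        ,  0.        ,  0.        ,  1.        ]])}
```

View pics/top0.png

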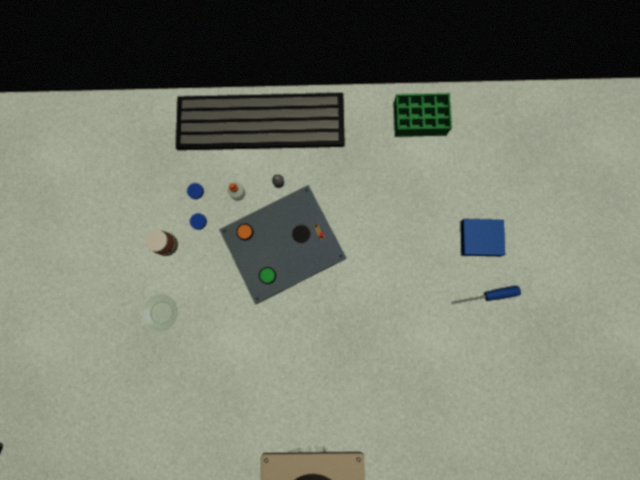

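View pics/scene0.png

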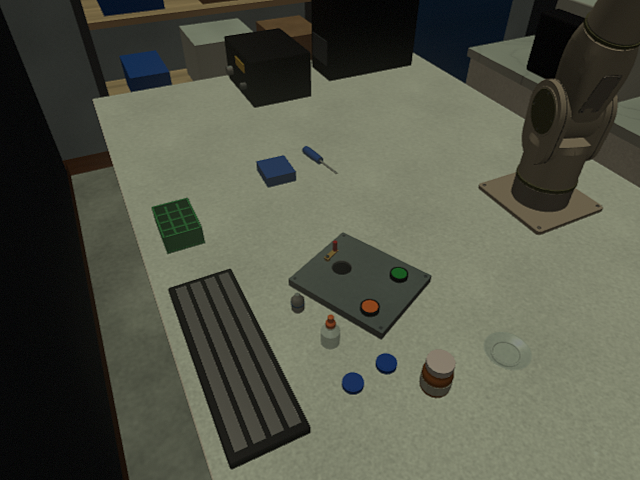

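Candidates in the top picture:
- amber filter at (245,232), orange window on the plate
- green filter at (267,275)
- blue discs at (195,190) and (198,221), off the plate
- dropper bulb at (233,187), orange
- jar at (160,243), amber
- red pin at (320,231)

I choose (245,232): an orange disc lying on the plate's +y half. The recess is at (301,233). Next I measure and take a close crop.

```bash
cat > meas.py <<'E'
from h import *
def cen(m):
    n,l,s,c=cv2.connectedComponentsWithStats(m.astype(np.uint8)); 
    return [(s[i,4],c[i]) for i in np.argsort(-s[1:,4])+1 if s[i,4]>8]
def measure(im,cam="top",cal=None):
    h=cv2.cvtColor(im,cv2.COLOR_BGR2HSV).astype(int); H,S,V=h[...,0],h[...,1],h[...,2]
    out={}
    out['orange']=[(a,c.round(1),ray(cam,c,.03,cal)[:2].round(4)) for a,c in cen((H<22)&(S>140)&(V>70))]
    out['green']=[(a,c.round(1),ray(cam,c,.03,cal)[:2].round(4)) for a,c in cen((H>45)&(H<75)&(S>140)&(V>50))]
    out['dark']=[(a,c.round(1),ray(cam,c,.0165,cal)[:2].round(4)) for a,c in cen(V<32)][:6]
    return out
E
python3 - <<'E'
from meas import *
im=cv2.imread("pics/top0.png")
for k,v in measure(im).items(): print(k,v)
h=cv2.cvtColor(im,cv2.COLOR_BGR2HSV); print(h[260,300],h[245,200],h[215,290])
g=(h[...,2]<110).astype(np.uint8); g[:170]=0
n,l,s,c=cv2.connectedComponentsWithStats(g); k=l[260,300]; m=(l==k).astype(np.uint8)
m=cv2.morphologyEx(m,cv2.MORPH_CLOSE,np.ones((9,9)))
cn=max(cv2.findContours(m,0,2)[0],key=cv2.contourArea); r=cv2.minAreaRect(cn); b=cv2.boxPoints(r); print(r,b)
q=np.array([ray("top",p,.02)[:2] for p in b]); print(q, np.linalg.norm(np.roll(q,-1,0)-q,axis=1), q.mean(0))
print(np.degrees(np.arctan2(*(np.roll(q,-1,0)-q).T[::-1])))
s=cv2.imread("pics/scene0.png")
a=cv2.resize(im[170:310,180:360],None,fx=4,fy=4,interpolation=cv2.INTER_CUBIC); cv2.imwrite("pics/crop.png",cv2.convertScaleAbs(a,alpha=1.5))
E
```

```text
orange [(np.int32(178), array([244., 231.]), array([0.6168, 0.1519])), (np.int32(47), array([232.9, 187.2]), array([0.7242, 0.1796])), (np.int32(42), array([319.5, 232.6]), array([ 0.6098, -0.0264]))]
green [(np.int32(1052), array([421.4, 113.7]), array([ 0.9004, -0.2804])), (np.int32(177), array([267., 275.]), array([0.5121, 0.0971]))]
dark [(np.int32(53757), array([310.1,  41.6]), array([ 1.1076, -0.0102])), (np.int32(2229), array([255.8, 125.4]), array([0.885 , 0.1275])), (np.int32(234), array([420.6, 131.9]), array([ 0.8591, -0.2793])), (np.int32(204), array([300.6, 233.7]), array([0.6104, 0.0188])), (np.int32(58), array([307.7, 477.8]), array([0.0659, 0.0083])), (np.int32(54), array([442.6,  98.7]), array([ 0.9448, -0.3382]))]
[94 26 77] [ 39  31 172] [94 26 79]
((282.0, 244.0), (83.18172454833984, 101.07026672363281), 63.43495178222656) [[218.20001 229.40001]
 [308.6     184.20001]
 [345.8     258.59998]
 [255.4     303.8    ]]
[[ 0.62362938  0.21545724]
 [ 0.73077874 -0.00190037]
 [ 0.54842932 -0.08729939]
 [ 0.44632777  0.1252798 ]] [0.24233306 0.20135616 0.23582756 0.19891664] [0.5872913  0.06288432]
[ -63.75838579 -154.90507336  115.65492237   26.95836195]
```

View pics/crop.png

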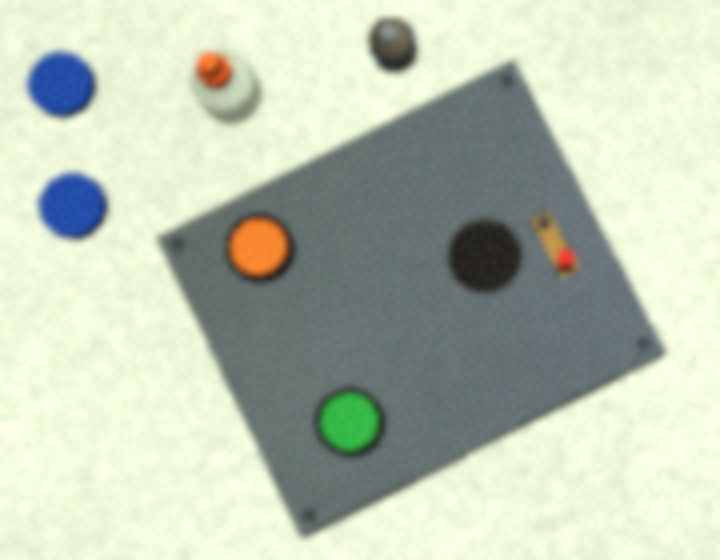

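Emit:
servo_tool(moves=[{"dr": [0, 0, 9.1]}, {"dr": [0, 0, 9.1]}, {"dr": [0, 0, 9.1]}, {"dr": [0, 0, 9.1]}, {"dr": [0, 0, 9.1]}, {"dr": [0, 0, 9.1]}, {"dr": [0, 0, 9.1]}, {"dr": [0, 0, 9.1]}], claw=0.72, squeeze=40)

```text
$.moves[0]: bad value
```

Emit:
servo_tool(moves=[{"travel": [35, 31, 0]}, {"travel": [35, 31, 0]}, {"travel": [35, 31, 0]}, {"travel": [35, 31, 0]}, {"travel": [35, 31, 5]}, {"travel": [35, 31, 5]}, {"travel": [35, 31, 5]}, {"travel": [35, 31, 5]}, {"travel": [35, 31, 10]}, {"travel": [35, 31, 10]}, {"travel": [35, 31, 10]}, {"travel": [35, 25, 0]}])

```text
$.moves[0]: bad value
```

```bash
cat > st.py <<'E'
from meas import *
from scipy.spatial.transform import Rotation as R
def st():
    o=manip.get_obs(); r=R.from_quat(o['ee_rot']).as_matrix()
    print('t',round(o['clock'],2),'p',o['position'].round(4),'F',o['ft_force'].round(1),'g',round(o['grip_width'],3),'x',r[:,0].round(4),'z',r[:,2].round(4))
    return o['position'],r
E
python3 - <<'E'
from st import *
p,r=st()
print(manip.get_obs()['joint_pos'].round(2))
c=manip.calibration('wrist'); im=manip.camera('wrist'); cv2.imwrite('pics/w0.png',im)
for k,v in measure(im,'wrist',c).items(): print(k,v)
E
```

```text
t 0.1 p [0.2147 0.5866 0.2306] F [-0.  -0.5  0.1] g 1.0 x [ 0.3436  0.9391 -0.0013] z [-4.0e-04 -1.2e-03 -1.0e+00]
[-1.24  0.33 -0.06  1.46  0.02  1.35 -0.09]
orange []
green []
dark [(np.int32(31657), array([584.2, 134.1]), array([0.2419, 0.8139])), (np.int32(14635), array([521.5, 424.7]), array([0.5282, 0.7051])), (np.int32(14471), array([115.4, 424.2]), array([0.3759, 0.293 ])), (np.int32(3320), array([317.8, 469.7]), array([0.5121, 0.4761]))]
```

View pics/w0.png

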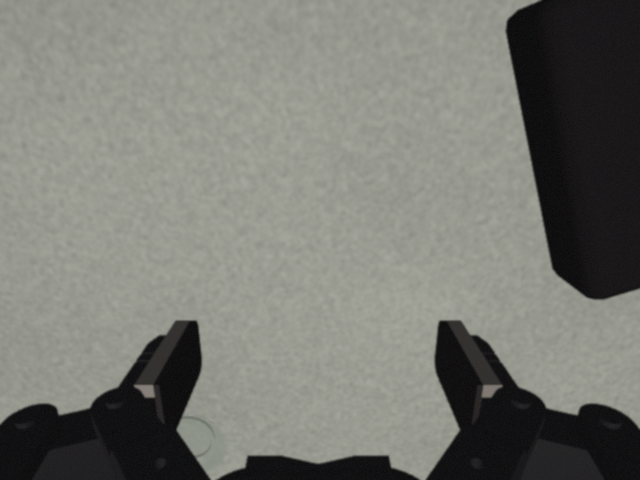

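The moves were refused because each row needs both keys, so nothing moved. The wrist picture shows only the open fingers (180,380 and 460,380), bench and the dish edge at (195,437).

Emit:
servo_tool(moves=[{"travel": [0, 0, 0], "dr": [0, 0, 9.1]}, {"travel": [0, 0, 0], "dr": [0, 0, 9.1]}, {"travel": [0, 0, 0], "dr": [0, 0, 9.1]}, {"travel": [0, 0, 0], "dr": [0, 0, 9.1]}, {"travel": [0, 0, 0], "dr": [0, 0, 9.1]}, {"travel": [0, 0, 0], "dr": [0, 0, 9.1]}, {"travel": [0, 0, 0], "dr": [0, 0, 9.1]}, {"travel": [0, 0, 0], "dr": [0, 0, 9.1]}], claw=0.72, squeeze=40)

```text
clock: 1.15
position: [0.2147, 0.5868, 0.231]
ee_rot: [1.0, -0.028, -0.0, 0.0]
ft_force: [-0.3, 0.5, 0.6]
grip_width: 0.28
```

Emit:
servo_tool(moves=[{"travel": [35, 31, 0], "dr": [0, 0, 0]}, {"travel": [35, 31, 0], "dr": [0, 0, 0]}, {"travel": [35, 31, 0], "dr": [0, 0, 0]}, {"travel": [35, 31, 0], "dr": [0, 0, 0]}, {"travel": [35, 31, 5], "dr": [0, 0, 0]}, {"travel": [35, 31, 5], "dr": [0, 0, 0]}, {"travel": [35, 31, 5], "dr": [0, 0, 0]}, {"travel": [35, 31, 5], "dr": [0, 0, 0]}, {"travel": [35, 31, 10], "dr": [0, 0, 0]}, {"travel": [35, 31, 10], "dr": [0, 0, 0]}, {"travel": [35, 31, 10], "dr": [0, 0, 0]}, {"travel": [35, 25, 0], "dr": [0, 0, 0]}])

```text
clock: 2.65
position: [0.6162, 0.1985, 0.1802]
ee_rot: [1.0, -0.026, -0.001, 0.0]
ft_force: [0.3, 0.4, -0.3]
grip_width: 0.275
```

```bash
python3 - <<'E'
from st import *
p,r=st()
print(manip.get_obs()['joint_pos'].round(2))
c=manip.calibration('wrist'); im=manip.camera('wrist'); cv2.imwrite('pics/w1.png',im)
for k,v in measure(im,'wrist',c).items(): print(k,v)
E
```

```text
t 2.65 p [0.6162 0.1985 0.1802] F [ 0.3  0.4 -0.3] g 0.275 x [ 0.9987 -0.0511 -0.0016] z [-1.6e-03 -8.0e-04 -1.0e+00]
[-0.68  0.43  0.4   1.48 -0.17  1.27 -0.31]
orange [(np.int32(1500), array([324.8, 274.3]), array([0.6185, 0.1506])), (np.int32(637), array([471.1, 255.1]), array([0.7302, 0.1607])), (np.int32(227), array([262.9,  31. ]), array([0.587 , 0.3221])), (np.int32(184), array([328., 450.]), array([ 0.6131, -0.0241])), (np.int32(45), array([346.7, 438.5]), array([ 0.6305, -0.0116]))]
green [(np.int32(1206), array([201. , 340.4]), array([0.5143, 0.0968]))]
dark [(np.int32(37149), array([374.8, 397.3]), array([0.6578, 0.021 ])), (np.int32(1194), array([160.6, 464.6]), array([ 0.4502, -0.0479])), (np.int32(590), array([281.4, 344.6]), array([0.578 , 0.0806])), (np.int32(583), array([354.1, 344.5]), array([0.6405, 0.0774])), (np.int32(165), array([255.5, 323.5]), array([0.5578, 0.1023])), (np.int32(162), array([380. , 323.4]), array([0.6628, 0.097 ]))]
```

View pics/w1.png

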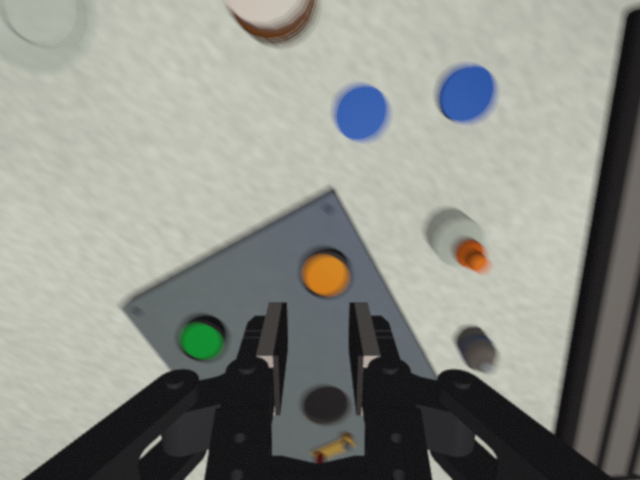

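Wrist view: amber at (325,274), recess (325,404), keeper pin (325,452), fingertips at (277,303) and (358,303). Now I work out the push line in this view.

```bash
python3 - <<'E'
from st import *
p,r=st(); c=manip.calibration('wrist')
im=cv2.imread('pics/w1.png'); h=cv2.cvtColor(im,cv2.COLOR_BGR2HSV)
roi=(h[375:432,292:355,2]<48).astype(np.uint8)
n,l,s,cc=cv2.connectedComponentsWithStats(roi); k=1+s[1:,4].argmax(); print(s[k]); cn=max(cv2.findContours((l==k).astype(np.uint8),0,2)[0],key=len)
e=cv2.fitEllipse(cn); print(e); px=np.array(e[0])+[292,375]; R_=ray('wrist',px,.0175,c); print('recess',R_)
A=ray('wrist',(324.8,274.3),.03,c)
T=p
for dz in (0,.005,.01):
  for g in (-.012,.012):
    print(dz,g,[proj('wrist',T+r@np.array([g,y,-dz]),c).round(0) for y in(-.011,.011)])
for A,Rr in ((A,R_),(np.array([.6168,.1519,.03]),np.array([.6100,.0185,0]))):
  d=(Rr-A)[:2]; print(d,np.degrees(np.arctan2(*d[::-1])), 'tool off of amber, recess',(r.T@(np.r_[A[:2],0]-np.r_[p[:2],0])*1000).round(1),(r.T@(np.r_[Rr[:2],0]-np.r_[p[:2],0])*1000).round(1))
E
```

```text
t 2.7 p [0.6199 0.1931 0.1805] F [-1.8 -5.8  0.1] g 0.28 x [ 0.9984 -0.0565  0.0014] z [ 0.0012 -0.0035 -1.    ]
[  13   12   42   35 1132]
((33.215248107910156, 29.028526306152344), (33.13336181640625, 41.69903564453125), 78.76432037353516)
recess [0.61589452 0.01002067 0.0175    ]
0 -0.012 [array([288., 295.]), array([289., 344.])]
0 0.012 [array([350., 295.]), array([349., 344.])]
0.005 -0.012 [array([287., 301.]), array([288., 352.])]
0.005 0.012 [array([351., 301.]), array([350., 351.])]
0.01 -0.012 [array([286., 307.]), array([287., 359.])]
0.01 0.012 [array([352., 307.]), array([351., 359.])]
[-0.00647863 -0.13445584] -92.75861162693268 tool off of amber, recess [ 5.2 48.4  0.2] [  6.3 183.    0.6]
[-0.0068 -0.1334] -92.91809872836095 tool off of amber, recess [-0.8 41.3  0.1] [-1.000e-01  1.749e+02  6.000e-01]
```

```bash
python3 - <<'E'
from st import *
p,r=st(); c=manip.calibration('wrist'); im=manip.camera('wrist'); cv2.imwrite('pics/w2.png',im); p,r=st()
m=measure(im,'wrist',c); print(m['orange'][0]); A=m['orange'][0][2]; px0=m['orange'][0][1]
h=cv2.cvtColor(im,cv2.COLOR_BGR2HSV); Rp=proj('wrist',[.61,.0185,.0175],c).astype(int); x0,y0=Rp[0]-33,Rp[1]-28
n,l,s,cc=cv2.connectedComponentsWithStats((h[y0:y0+57,x0:x0+66,2]<48).astype(np.uint8)); k=1+s[1:,4].argmax(); print(s[k])
cn=max(cv2.findContours((l==k).astype(np.uint8),0,2)[0],key=len); e=cv2.fitEllipse(cn)
R_=ray('wrist',np.array(e[0])+[x0,y0],.0175,c)[:2]; print(e,R_)
for A,Rr in ((A,R_),(np.array([.6168,.1519]),np.array([.6100,.0185]))):
  d=(Rr-A); print(A,np.degrees(np.arctan2(*d[::-1])),[(r.T@np.r_[q-p[:2],0]*1000).round(1) for q in (A,Rr)])
E
```

```text
t 2.7 p [0.6199 0.1931 0.1805] F [-1.8 -5.8  0.1] g 0.28 x [ 0.9984 -0.0565  0.0014] z [ 0.0012 -0.0035 -1.    ]
t 2.75 p [0.6184 0.1948 0.1806] F [-0.2 -1.6  0.8] g 0.28 x [ 9.984e-01 -5.700e-02  8.000e-04] z [ 6.0e-04 -3.1e-03 -1.0e+00]
(np.int32(1431), array([316.3, 266. ]), array([0.6162, 0.1518]))
[  10   11   46   35 1273]
((32.8357048034668, 28.296825408935547), (34.25931930541992, 45.634071350097656), 90.25581359863281) [0.6096943  0.01900509]
[0.6162 0.1518] -92.80471188471043 [array([ 0.2, 43. ,  0.1]), array([  1.3, 176. ,   0.5])]
[0.6168 0.1519] -92.91809872836095 [array([ 0.8, 42.9,  0.1]), array([  1.6, 176.5,   0.5])]
```

Emit:
servo_tool(moves=[{"travel": [0.5, -2, 20], "dr": [0, 0, 0]}, {"travel": [0, 0, 25], "dr": [0, 0, 0]}, {"travel": [0, 0, 25], "dr": [0, 0, 0]}, {"travel": [0, 0, 25], "dr": [0, 0, 0]}, {"travel": [0, 0, 25], "dr": [0, 0, 0]}, {"travel": [0, 0, 20], "dr": [0, 0, 0]}, {"travel": [0, 0, 10], "dr": [0, 0, 0]}, {"travel": [0, 0, 0], "dr": [0, 0, 0]}, {"travel": [0, 0, 0], "dr": [0, 0, 0]}])

```text
clock: 3.88
position: [0.6169, 0.2024, 0.0322]
ee_rot: [1.0, -0.025, 0.001, -0.0]
ft_force: [1.0, -0.1, 0.6]
grip_width: 0.287
```

Emit:
servo_tool(moves=[{"travel": [0, 0, 3], "dr": [0, 0, 0]}, {"travel": [0, 0, 3], "dr": [0, 0, 0]}, {"travel": [0, 0, 2], "dr": [0, 0, 0]}, {"travel": [0, 0, 0], "dr": [0, 0, 0]}, {"travel": [0, 0, 0], "dr": [0, 0, 0]}])

```text
clock: 4.5
position: [0.6164, 0.2022, 0.0234]
ee_rot: [1.0, -0.025, 0.0, -0.0]
ft_force: [-0.2, -0.1, -0.3]
grip_width: 0.279
```

Emit:
servo_tool(moves=[{"travel": [2.6, 0, 2], "dr": [0, 0, 0]}, {"travel": [0, 0, 2], "dr": [0, 0, 0]}, {"travel": [0, 0, 0], "dr": [0, 0, 0]}, {"travel": [0, 0, 0], "dr": [0, 0, 0]}])

```text
clock: 5.0
position: [0.6194, 0.202, 0.0201]
ee_rot: [1.0, -0.025, 0.0, -0.0]
ft_force: [-3.1, -1.7, 7.6]
grip_width: 0.281
```

Emit:
servo_tool(moves=[{"travel": [0, 0, 1], "dr": [0, 0, 0]}, {"travel": [0, 0, 1], "dr": [0, 0, 0]}, {"travel": [0, 0, 0], "dr": [0, 0, 0]}, {"travel": [0, 0, 0], "dr": [0, 0, 0]}])

```text
clock: 5.5
position: [0.6195, 0.202, 0.02]
ee_rot: [1.0, -0.025, 0.0, -0.001]
ft_force: [-9.8, -3.1, 25.5]
grip_width: 0.277
```

Emit:
servo_tool(moves=[{"travel": [0, 0, -3], "dr": [0, 0, 0]}, {"travel": [0, 0, -2.5], "dr": [0, 0, 0]}, {"travel": [0, 8, 0], "dr": [0, 0, 0]}, {"travel": [0, 5, 0], "dr": [0, 0, 0]}, {"travel": [0, 5, 0], "dr": [0, 0, 0]}, {"travel": [0, 5, 0], "dr": [0, 0, 0]}, {"travel": [0, 5, 0], "dr": [0, 0, 0]}, {"travel": [0, 6, 0], "dr": [0, 0, 0]}, {"travel": [0, 8, 0], "dr": [0, 0, 0]}, {"travel": [0, 8, 0], "dr": [0, 0, 0]}, {"travel": [0, 0, 0], "dr": [0, 0, 0]}, {"travel": [0, 0, 0], "dr": [0, 0, 0]}])

```text
clock: 7.0
position: [0.6164, 0.1523, 0.0228]
ee_rot: [1.0, -0.025, 0.0, -0.0]
ft_force: [-0.1, -0.1, -1.1]
grip_width: 0.28
```

```bash
cat > look.py <<'E'
from st import *
import sys
p,r=st(); im=manip.camera('top'); cv2.imwrite('pics/%s.png'%sys.argv[1],im)
w=manip.camera('wrist'); cv2.imwrite('pics/%s_w.png'%sys.argv[1],w)
Rr=np.array([.6098,.0188])
for cam,i in (('top',im),('wrist',w)):
  for k in('orange','green'):
    for a in measure(i,cam)[k]: print(cam,k,a[0],a[1],a[2],'tool',(r.T@np.r_[a[2]-p[:2],0]*1000).round(1))
print('recess',(r.T@np.r_[Rr-p[:2],0]*1000).round(1))
E
python3 look.py a
```

```text
t 7.0 p [0.6164 0.1523 0.0228] F [-0.1 -0.1 -1.1] g 0.28 x [ 0.9987 -0.0505  0.    ] z [ 1.e-04  3.e-04 -1.e+00]
top orange 180 [256.8 231.8] [0.6144 0.1215] tool [-0.4 30.9 -0. ]
top orange 42 [319.5 232.7] [ 0.6095 -0.0266] tool [ 2.100e+00  1.791e+02 -1.000e-01]
top orange 16 [169.1 236.9] [0.6059 0.3292] tool [-1.940e+01 -1.761e+02  1.000e-01]
top green 1104 [421.5 113.6] [ 0.9008 -0.2806] tool [ 3.059e+02  4.180e+02 -1.000e-01]
top green 176 [267. 275.] [0.512  0.0971] tool [-101.5   60.4   -0. ]
wrist orange 4386 [317.7 396.4] [0.6143 0.1222] tool [-0.6 30.2 -0. ]
wrist orange 1266 [627.8 293.6] [0.7294 0.1619] tool [112.4 -15.2   0. ]
wrist green 1152 [ 59.3 438.6] [0.5057 0.1064] tool [-108.2   51.5   -0. ]
recess [ 1.000e-01  1.337e+02 -0.000e+00]
```

Emit:
servo_tool(moves=[{"travel": [0, 5, 0], "dr": [0, 0, 0]}, {"travel": [0, 8, 0], "dr": [0, 0, 0]}, {"travel": [0, 8, 0], "dr": [0, 0, 0]}, {"travel": [0, 8, 0], "dr": [0, 0, 0]}, {"travel": [0, 8, 0], "dr": [0, 0, 0]}, {"travel": [0, 8, 0], "dr": [0, 0, 0]}, {"travel": [0, 8, 0], "dr": [0, 0, 0]}, {"travel": [0, 8, 0], "dr": [0, 0, 0]}, {"travel": [0, 8, 0], "dr": [0, 0, 0]}, {"travel": [0, 8, 0], "dr": [0, 0, 0]}, {"travel": [0, 4, 0], "dr": [0, 0, 0]}, {"travel": [0, 0, 0], "dr": [0, 0, 0]}])

```text
clock: 8.6
position: [0.6123, 0.0709, 0.0228]
ee_rot: [1.0, -0.026, 0.0, -0.0]
ft_force: [0.0, 0.7, 0.5]
grip_width: 0.279
```

```bash
python3 look.py b
```

```text
t 8.6 p [0.6123 0.0709 0.0228] F [0.  0.7 0.5] g 0.279 x [ 9.987e-01 -5.100e-02  1.000e-04] z [ 1.e-04  0.e+00 -1.e+00]
top orange 133 [292.2 233.3] [0.6094 0.0378] tool [-1.2 33.2 -0. ]
top orange 43 [319.5 232.7] [ 0.6098 -0.0266] tool [ 2.5 97.5 -0. ]
top orange 24 [169.5 239.1] [0.6005 0.3282] tool [ -24.9 -256.4    0. ]
top green 1078 [421.4 113.6] [ 0.9006 -0.2803] tool [305.8 336.    0. ]
wrist orange 4400 [317.6 393.5] [0.6103 0.0425] tool [-0.6 28.4 -0. ]
wrist green 5801 [ 38.2 277.2] [0.5129 0.0984] tool [-100.7  -22.4   -0. ]
recess [ 0.1 52.1 -0. ]
```

Emit:
servo_tool(moves=[{"travel": [0, 3, 0], "dr": [0, 0, 0]}, {"travel": [0, 3, 0], "dr": [0, 0, 0]}, {"travel": [0, 3, 0], "dr": [0, 0, 0]}, {"travel": [0, 2, 0], "dr": [0, 0, 0]}, {"travel": [0, 2, 0], "dr": [0, 0, 0]}, {"travel": [0, 2, 0], "dr": [0, 0, 0]}, {"travel": [0, 2, 0], "dr": [0, 0, 0]}, {"travel": [0, 0, 0], "dr": [0, 0, 0]}, {"travel": [0, 0, 0], "dr": [0, 0, 0]}])

```text
clock: 9.82
position: [0.6114, 0.0543, 0.0228]
ee_rot: [1.0, -0.025, -0.0, -0.0]
ft_force: [-0.9, -0.1, -0.1]
grip_width: 0.282
```

```bash
python3 look.py c; python3 -c "
import cv2;w=cv2.imread('pics/c_w.png');cv2.imwrite('pics/c_v.png',w)"
```

```text
t 9.82 p [0.6114 0.0543 0.0228] F [-0.9 -0.1 -0.1] g 0.282 x [ 0.9987 -0.0505 -0.    ] z [-0.e+00  1.e-04 -1.e+00]
top orange 118 [300.8 233.4] [0.6088 0.0176] tool [-0.8 36.8 -0. ]
top orange 42 [319.5 232.6] [ 0.6098 -0.0264] tool [ 2.5 80.7 -0. ]
top orange 17 [169.3 238.1] [0.6029 0.3287] tool [ -22.4 -273.6    0. ]
top orange 15 [230.8 186.2] [0.7267 0.1847] tool [ 108.5 -136.1    0. ]
top green 1075 [421.4 113.6] [ 0.9006 -0.2803] tool [305.7 319.5  -0. ]
wrist orange 3290 [317.8 393.9] [0.6095 0.0252] tool [-0.5 29.1 -0. ]
wrist orange 92 [358.3 450.6] [ 0.625  -0.0048] tool [16.5 58.3 -0. ]
wrist green 5615 [ 32.6 233.1] [0.5146 0.0978] tool [-98.9 -38.6   0. ]
recess [ 0.2 35.5 -0. ]
```

View pics/c_v.png

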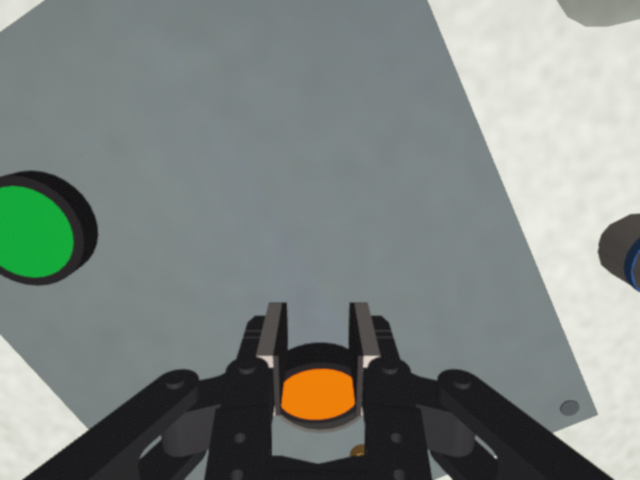

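Emit:
servo_tool(moves=[{"travel": [0, -8, 0], "dr": [0, 0, 0]}, {"travel": [0, -12, 0], "dr": [0, 0, 0]}, {"travel": [0, -20, -10], "dr": [0, 0, 0]}, {"travel": [0, -25, -30], "dr": [0, 0, 0]}, {"travel": [0, -25, -30], "dr": [0, 0, 0]}, {"travel": [0, -10, -20], "dr": [0, 0, 0]}, {"travel": [0, 0, -10], "dr": [0, 0, 0]}, {"travel": [0, 0, 0], "dr": [0, 0, 0]}, {"travel": [0, 0, 0], "dr": [0, 0, 0]}, {"travel": [0, 0, 0], "dr": [0, 0, 0]}], claw=1.0)

```text
clock: 11.18
position: [0.6161, 0.1535, 0.1219]
ee_rot: [1.0, -0.026, -0.001, 0.0]
ft_force: [0.0, -0.1, 0.5]
grip_width: 0.004
```

```bash
python3 look.py d; python3 - <<'E'
from st import *
t=cv2.imread('pics/d.png')[200:300,220:360]; w=cv2.imread('pics/d_w.png')
c=manip.calibration('wrist')
q=proj('wrist',[.6098,.0188,.02],c).astype(int); print(q)
a=cv2.resize(t,None,fx=4,fy=4,interpolation=2); x=max(q[0]-100,0); b=cv2.resize(w[max(q[1]-100,0):q[1]+100,x:x+200],(400,400),interpolation=2)
s=cv2.resize(manip.camera('scene')[220:350,280:440],(640,520),interpolation=2)
o=np.zeros((520,1040,3),np.uint8); o[:400,:400]=b; o[:520,400:]=s; cv2.imwrite('pics/d_v.png',cv2.resize(o,(800,400)))
E
```

```text
t 11.18 p [0.6161 0.1535 0.1219] F [ 0.  -0.1  0.5] g 0.004 x [ 0.9987 -0.0513 -0.0012] z [-1.2e-03 -6.0e-04 -1.0e+00]
top orange 179 [298.7 233.2] [0.6093 0.0224] tool [-1.000e-01  1.312e+02  1.000e-01]
top orange 43 [319.5 232.7] [ 0.6098 -0.0266] tool [2.900e+00 1.802e+02 1.000e-01]
top orange 15 [233.7 185.1] [0.7292 0.1779] tool [111.7 -30.2  -0.2]
top green 1099 [421.4 113.6] [ 0.9007 -0.2803] tool [ 3.065e+02  4.186e+02 -1.000e-01]
top green 177 [267. 275.] [0.5121 0.0971] tool [-101.    61.6    0.2]
wrist orange 1471 [512.3 212.4] [0.731  0.1657] tool [ 1.141e+02 -1.810e+01 -1.000e-01]
wrist orange 184 [317.8 421.4] [0.6086 0.0183] tool [-6.000e-01  1.354e+02  1.000e-01]
wrist orange 46 [322.5 460.6] [ 0.6102 -0.018 ] tool [2.900e+00 1.715e+02 1.000e-01]
wrist green 1855 [162.7 329.2] [0.5118 0.0984] tool [-101.4   60.3    0.2]
recess [6.000e-01 1.348e+02 1.000e-01]
[319 410]
```

View pics/d_v.png

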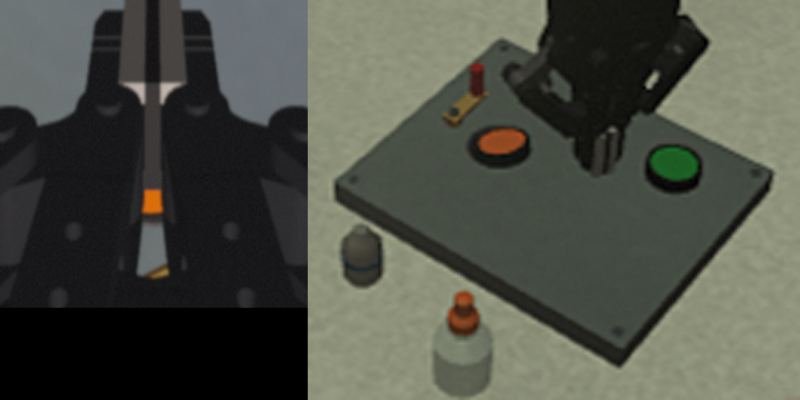

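Amber lies at the recess but, by the top view, about 3.6 mm short. In the scene crop (left of centre, about 500,143) it looks tipped up on its trailing rim, so I'll push it a little farther, lower down.

Emit:
servo_tool(moves=[{"travel": [0, 20, 0], "dr": [0, 0, 0]}, {"travel": [0, 25, 10], "dr": [0, 0, 0]}, {"travel": [0, 20, 30], "dr": [0, 0, 0]}, {"travel": [0, 10, 30], "dr": [0, 0, 0]}, {"travel": [0, 0, 20], "dr": [0, 0, 0]}, {"travel": [0, 0, 8], "dr": [0, 0, 0]}, {"travel": [0, 0, 3], "dr": [0, 0, 0]}, {"travel": [0, 0, 0], "dr": [0, 0, 0]}, {"travel": [0, 0, 0], "dr": [0, 0, 0]}], claw=0.72)

```text
clock: 12.45
position: [0.6132, 0.0795, 0.0226]
ee_rot: [1.0, -0.025, 0.001, -0.0]
ft_force: [0.3, 0.7, 0.2]
grip_width: 0.279
```

Emit:
servo_tool(moves=[{"travel": [0, 6, 0], "dr": [0, 0, 0]}, {"travel": [0, 6, 0], "dr": [0, 0, 0]}, {"travel": [0, 5, 0], "dr": [0, 0, 0]}, {"travel": [0, 3, 0], "dr": [0, 0, 0]}, {"travel": [0, 3, 0], "dr": [0, 0, 0]}, {"travel": [0, 2, 0], "dr": [0, 0, 0]}, {"travel": [0, 2, 0], "dr": [0, 0, 0]}, {"travel": [0, 1, 0], "dr": [0, 0, 0]}, {"travel": [0, 0, 0], "dr": [0, 0, 0]}, {"travel": [0, 0, 0], "dr": [0, 0, 0]}])

```text
clock: 13.7
position: [0.6113, 0.0514, 0.0218]
ee_rot: [1.0, -0.025, -0.0, -0.0]
ft_force: [-1.1, 0.6, 0.7]
grip_width: 0.281
```

```bash
python3 look.py e
```

```text
t 13.7 p [0.6113 0.0514 0.0218] F [-1.1  0.6  0.7] g 0.281 x [ 0.9987 -0.0504 -0.    ] z [-0.e+00  2.e-04 -1.e+00]
top orange 101 [301.8 233.5] [0.6084 0.0153] tool [-1.  36.2 -0. ]
top orange 41 [319.5 232.7] [ 0.6096 -0.0264] tool [ 2.3 77.8 -0. ]
top orange 30 [231.8 186.7] [0.7254 0.1823] tool [ 107.4 -136.5    0. ]
top orange 20 [169.4 238.8] [0.6012 0.3285] tool [ -24.  -276.3    0. ]
top green 1072 [421.5 113.6] [ 0.9006 -0.2805] tool [ 3.057e+02  3.169e+02 -1.000e-01]
wrist orange 3396 [317.9 391.2] [0.6095 0.0243] tool [-0.4 27.1 -0. ]
wrist orange 130 [358.1 448.9] [ 0.6247 -0.0058] tool [16.3 56.4 -0. ]
wrist green 5441 [ 30.7 226.1] [0.5153 0.0976] tool [-98.2 -41.3   0. ]
recess [ 0.2 32.6 -0. ]
```

Emit:
servo_tool(moves=[{"travel": [0, 1, 0], "dr": [0, 0, 0]}, {"travel": [0, 1, 0], "dr": [0, 0, 0]}, {"travel": [0, 1, 0], "dr": [0, 0, 0]}, {"travel": [0, 1, 0], "dr": [0, 0, 0]}, {"travel": [0, 0, 0], "dr": [0, 0, 0]}, {"travel": [0, 0, 0], "dr": [0, 0, 0]}])

```text
clock: 14.55
position: [0.6111, 0.0473, 0.0218]
ee_rot: [1.0, -0.025, 0.0, -0.0]
ft_force: [0.3, -0.4, -0.6]
grip_width: 0.282
```

```bash
python3 look.py f | grep -v green
```

```text
t 14.55 p [0.6111 0.0473 0.0218] F [ 0.3 -0.4 -0.6] g 0.282 x [ 0.9987 -0.0506  0.    ] z [ 1.e-04  1.e-04 -1.e+00]
top orange 81 [303.6 233.7] [0.6079 0.011 ] tool [-1.4 36.4 -0. ]
top orange 48 [233.  187.1] [0.7243 0.1795] tool [ 106.4 -137.8    0. ]
top orange 41 [319.5 232.7] [ 0.6096 -0.0264] tool [ 2.2 73.7 -0. ]
top orange 15 [169.3 237.4] [0.6047 0.3288] tool [ -20.6 -280.8    0. ]
wrist orange 4155 [317.7 379.8] [0.6095 0.0256] tool [-0.5 21.7 -0. ]
wrist orange 325 [353.2 448.7] [ 0.6225 -0.0097] tool [14.3 56.3 -0. ]
recess [ 0.1 28.5 -0. ]
```

View pics/f_w.png

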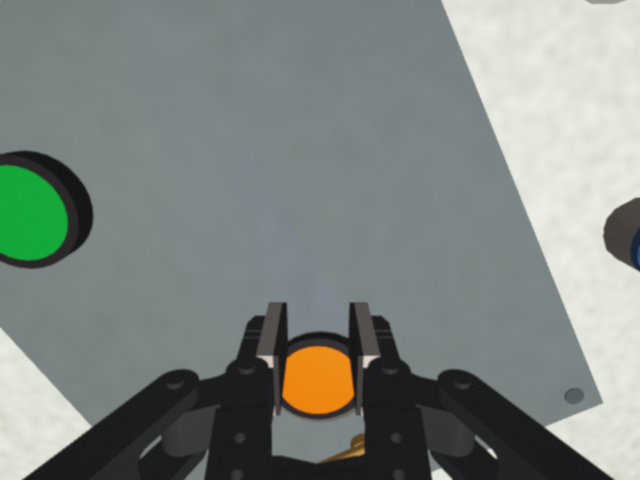

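```bash
python3 - <<'E'
from st import *
st(); print([ray('wrist',(317.7,379.8),z).round(4) for z in (.02,.023,.03)], ray('top',(298.7,233.2),.023))
E
```

```text
t 14.65 p [0.6111 0.0473 0.0218] F [0.6 0.2 0.2] g 0.287 x [ 0.9987 -0.0505 -0.    ] z [-0.e+00  1.e-04 -1.e+00]
[array([0.6091, 0.0178, 0.02  ]), array([0.6092, 0.0202, 0.023 ]), array([0.6095, 0.0256, 0.03  ])] [0.61050343 0.02293121 0.023     ]
```

The filter now shows almost no side wall. Taken at its seated height it lies at (0.609,0.020), against the recess at (0.610,0.019), so it has dropped in. I'll back off, rise, turn for the keeper and close the fingers.

Emit:
servo_tool(moves=[{"travel": [0, -8, 0], "dr": [0, 0, 0]}, {"travel": [0, -10, 0], "dr": [0, 0, 0]}, {"travel": [0, -10, -10], "dr": [0, 0, 0]}, {"travel": [0, -20, -25], "dr": [0, 0, 0]}, {"travel": [0, -20, -30], "dr": [0, 0, 0]}, {"travel": [0, -20, -20], "dr": [0, 0, 7.4]}, {"travel": [0, 0, 0], "dr": [0, 0, 7.4]}, {"travel": [0, 0, 0], "dr": [0, 0, 7.3]}, {"travel": [0, 0, 0], "dr": [0, 0, 0]}, {"travel": [0, 0, 0], "dr": [0, 0, 0]}], claw=1.0)

```text
clock: 15.9
position: [0.6156, 0.1355, 0.1071]
ee_rot: [0.977, -0.215, 0.0, -0.0]
ft_force: [-0.3, -0.5, 0.6]
grip_width: 0.0
```

```bash
python3 look.py g; python3 - <<'E'
from st import *
p,r=st()
im=cv2.imread('pics/g.png')
o=measure(im)['orange']
for z in (.023,): print('amber z.023',ray('top',o[0][1],z))
print('pin z.047',ray('top',(319.5,232.7),.047))
pv=np.array([.6267,-.018]); pin=ray('top',(319.5,232.7),.047)[:2]; d=pin-pv; print(np.linalg.norm(d),np.degrees(np.arctan2(d[1],d[0])))
print('to start',(r.T@np.r_[np.array([.5857,-.054])-p[:2],0]*1000).round(1))
s=cv2.imread('pics/g.png')[205:265,260:350]; sc=manip.camera('scene')[230:310,300:420]
a=cv2.resize(s,(600,400),interpolation=2); b=cv2.resize(sc,(600,400),interpolation=2); cv2.imwrite('pics/g_v.png',cv2.resize(np.hstack([a,b]),(800,267)))
E
```

```text
t 15.9 p [0.6156 0.1355 0.1071] F [-0.3 -0.5  0.6] g 0.0 x [ 9.076e-01 -4.198e-01  1.000e-04] z [ 2.e-04  2.e-04 -1.e+00]
top orange 182 [300.  233.7] [0.608  0.0194] tool [ 41.9 108.6  -0. ]
top orange 42 [319.5 232.7] [ 0.6095 -0.0266] tool [ 62.5 149.7  -0. ]
top green 1096 [421.5 113.6] [ 0.9007 -0.2805] tool [433.4 257.9  -0. ]
top green 177 [267. 275.] [0.5121 0.0971] tool [-77.8  78.3  -0. ]
wrist orange 1927 [489.5 106.9] [0.7271 0.1689] tool [ 87.2 -77.1   0. ]
wrist orange 38 [387.6 377.4] [0.6192 0.0382] tool [44.2 86.8 -0. ]
wrist green 1651 [191.2 362.7] [0.5117 0.1005] tool [-79.6  75.4  -0. ]
recess [ 43.8 108.3  -0. ]
t 16.0 p [0.6155 0.1352 0.1069] F [-0.1 -0.1  0.2] g -0.0 x [ 0.9071 -0.4209 -0.    ] z [ 1.e-04  2.e-04 -1.e+00]
amber z.023 [0.6092465  0.01985703 0.023     ]
pin z.047 [ 0.60674227 -0.02661557  0.047     ]
0.021737961763332384 -156.65059518889726
to start [ 52.6 184.2  -0. ]
```

View pics/g_v.png

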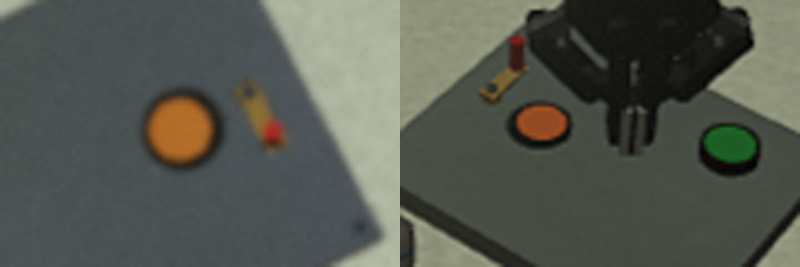

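Amber is seated: (0.6092,0.0199), 1.2 mm from the recess centre, with its ring level and concentric. The pin is at top pixel (321,234), about (0.603,-0.030). I go round to its outer side.

Emit:
servo_tool(moves=[{"travel": [8, 24, 0], "dr": [0, 0, 0]}, {"travel": [9, 32, 0], "dr": [0, 0, 0]}, {"travel": [9, 32, 0], "dr": [0, 0, 0]}, {"travel": [9, 32, 0], "dr": [0, 0, 0]}, {"travel": [9, 32, 0], "dr": [0, 0, 0]}, {"travel": [8.5, 32, 0], "dr": [0, 0, 0]}, {"travel": [0, 0, 15], "dr": [0, 0, 0]}, {"travel": [0, 0, 25], "dr": [0, 0, 0]}, {"travel": [0, 0, 20], "dr": [0, 0, 0]}, {"travel": [0, 0, 10], "dr": [0, 0, 0]}, {"travel": [0, 0, 0], "dr": [0, 0, 0]}, {"travel": [0, 0, 0], "dr": [0, 0, 0]}])

```text
clock: 17.55
position: [0.5859, -0.0538, 0.0375]
ee_rot: [0.976, -0.216, 0.0, -0.0]
ft_force: [-0.3, -0.3, -0.1]
grip_width: -0.001
```

```bash
python3 - <<'E'
from st import *
p,r=st()
def t(q): return (r.T@np.r_[np.array(q)[:2]-p[:2],0]*1000).round(1)
w=manip.camera('wrist'); c=manip.calibration('wrist'); cv2.imwrite('pics/k_w.png',w)
h=cv2.cvtColor(w,cv2.COLOR_BGR2HSV).astype(int)
for a,q in cen(((h[...,0]<6)|(h[...,0]>174))&(h[...,1]>150)&(h[...,2]>60))[:4]: print(a,q,ray('wrist',q,.05)[:2])
print('pivot',t([.6267,-.018]),'pin0',t([.6025,-.030]),'pinEnd',t([.6144,.0072]))
print('pivot px',ray('top',(315.8,225.7),.029),'pin px',ray('top',(321.4,234.4),.05))
E
```

```text
t 17.55 p [ 0.5859 -0.0538  0.0375] F [-0.3 -0.3 -0.1] g -0.001 x [ 9.064e-01 -4.225e-01  9.000e-04] z [ 1.e-03  1.e-04 -1.e+00]
1155 [332.21125541 258.19307359] [ 0.60345994 -0.0277648 ]
pivot [ 21.8 -49.7   0. ] pin0 [  5.  -28.6   0. ] pinEnd [  0.1 -67.4   0. ]
pivot px [ 0.62673714 -0.01798629  0.029     ] pin px [ 0.60217467 -0.03096253  0.05      ]
```

Emit:
servo_tool(moves=[{"travel": [0, -4, 0], "dr": [0, 0, 0]}, {"travel": [0, -4, 0], "dr": [0, 0, 0]}, {"travel": [0, -3, 0], "dr": [0, 0, 0]}, {"travel": [0, -3, 0], "dr": [0, 0, 0]}, {"travel": [0, -4, 0], "dr": [0, 0, 0]}, {"travel": [0, -4, 0], "dr": [0, 0, 0]}, {"travel": [0, -4, 0], "dr": [0, 0, 0]}, {"travel": [0, -4, 0], "dr": [0, 0, 0]}, {"travel": [0, -4, 0], "dr": [0, 0, 0]}, {"travel": [0, -4, 0], "dr": [0, 0, 0]}, {"travel": [0, -4, 0], "dr": [0, 0, 0]}, {"travel": [0, 0, 0], "dr": [0, 0, 0]}])

```text
clock: 19.1
position: [0.6035, -0.0152, 0.0369]
ee_rot: [0.976, -0.216, 0.0, -0.0]
ft_force: [0.5, -0.2, 0.4]
grip_width: 0.001
```

Emit:
servo_tool(moves=[{"travel": [0, -2, 0], "dr": [0, 0, 0]}, {"travel": [0, -2, 0], "dr": [0, 0, 0]}, {"travel": [0, 0, 0], "dr": [0, 0, 0]}, {"travel": [0, 0, 0], "dr": [0, 0, 0]}])

```text
clock: 19.6
position: [0.6048, -0.012, 0.0368]
ee_rot: [0.976, -0.216, -0.0, -0.0]
ft_force: [0.9, 0.3, 0.3]
grip_width: 0.001
```

```bash
cat > pin.py <<'E'
from st import *
p,r=st(); w=manip.camera('wrist'); cv2.imwrite('pics/pin%.2f.png'%manip.get_obs()['clock'],w)
h=cv2.cvtColor(w,cv2.COLOR_BGR2HSV).astype(int)
for a,q in cen(((h[...,0]<6)|(h[...,0]>174))&(h[...,1]>150)&(h[...,2]>60))[:2]:
    x=ray('wrist',q,.048)[:2]; d=x-[.6267,-.018]; print(a,q,x,np.linalg.norm(d),np.degrees(np.arctan2(d[1],d[0]))-116, 'tool',(r.T@np.r_[x-p[:2],0]*1000).round(1))
E
python3 pin.py
```

```text
t 19.6 p [ 0.6048 -0.012   0.0368] F [0.9 0.3 0.3] g 0.001 x [ 9.063e-01 -4.225e-01 -2.000e-04] z [-1.e-04  3.e-04 -1.e+00]
1254 [309.26395534 295.07017544] [0.60896783 0.00428288] 0.02847730330969352 12.51191915902453 tool [ -3.1 -16.5   0. ]
```

Emit:
servo_tool(moves=[{"travel": [0, -1.5, 0], "dr": [0, 0, 0]}, {"travel": [0, -1.5, 0], "dr": [0, 0, 0]}, {"travel": [0, -1, 0], "dr": [0, 0, 0]}, {"travel": [0, 0, 0], "dr": [0, 0, 0]}, {"travel": [0, 0, 0], "dr": [0, 0, 0]}])

```text
clock: 20.27
position: [0.6065, -0.0084, 0.0368]
ee_rot: [0.976, -0.216, -0.0, -0.0]
ft_force: [-1.4, -0.4, -0.1]
grip_width: -0.001
```

Emit:
servo_tool(moves=[{"travel": [0, -1, 0], "dr": [0, 0, 0]}, {"travel": [0, 0, 0], "dr": [0, 0, 0]}, {"travel": [0, 0, 0], "dr": [0, 0, 0]}])

```text
clock: 20.65
position: [0.6069, -0.0076, 0.0368]
ee_rot: [0.976, -0.216, -0.0, -0.0]
ft_force: [-0.1, -0.9, 0.1]
grip_width: -0.0
```

```bash
python3 pin.py
```

```text
t 20.65 p [ 0.6069 -0.0076  0.0368] F [-0.1 -0.9  0.1] g -0.0 x [ 0.9063 -0.4226 -0.    ] z [ 0.e+00  1.e-04 -1.e+00]
1256 [315.19267516 295.23009554] [0.61298513 0.00775321] 0.029177487644545263 2.0375279276544944 tool [ -1.  -16.4   0. ]
```

No stop force yet, so I push on in small steps.

Emit:
servo_tool(moves=[{"travel": [0, -1, 0], "dr": [0, 0, 0]}, {"travel": [0, -0.5, 0], "dr": [0, 0, 0]}, {"travel": [0, 0, 0], "dr": [0, 0, 0]}, {"travel": [0, 0, 0], "dr": [0, 0, 0]}])

```text
clock: 21.2
position: [0.6075, -0.0062, 0.0368]
ee_rot: [0.976, -0.216, -0.0, -0.0]
ft_force: [0.6, -0.8, -0.2]
grip_width: 0.002
```

Emit:
servo_tool(moves=[{"travel": [0, -1, 0], "dr": [0, 0, 0]}, {"travel": [0, 0, 0], "dr": [0, 0, 0]}, {"travel": [0, 0, 0], "dr": [0, 0, 0]}])

```text
clock: 21.58
position: [0.608, -0.0053, 0.0368]
ee_rot: [0.976, -0.216, -0.0, -0.0]
ft_force: [0.1, -2.1, 0.4]
grip_width: -0.0
```

```bash
python3 pin.py
```

```text
t 21.57 p [ 0.608  -0.0053  0.0368] F [ 0.1 -2.1  0.4] g -0.0 x [ 0.9064 -0.4225 -0.    ] z [ 0.e+00  1.e-04 -1.e+00]
1255 [320.         295.34661355] [0.6155636  0.00929902] 0.029483145406967344 -3.8074119322097175 tool [  0.7 -16.4   0. ]
```

Emit:
servo_tool(moves=[{"travel": [0, -1, 0], "dr": [0, 0, 0]}, {"travel": [0, 0, 0], "dr": [0, 0, 0]}, {"travel": [0, 0, 0], "dr": [0, 0, 0]}])

```text
clock: 22.0
position: [0.6083, -0.0048, 0.0368]
ee_rot: [0.976, -0.217, -0.0, 0.0]
ft_force: [-1.5, -2.8, 0.5]
grip_width: -0.002
```

```bash
python3 pin.py
```

```text
t 22.0 p [ 0.6083 -0.0048  0.0368] F [-1.5 -2.8  0.5] g -0.002 x [ 0.9062 -0.4229 -0.    ] z [-2.e-04 -3.e-04 -1.e+00]
1253 [320.60175579 295.73184358] [0.61601269 0.00952164] 0.02952388093339124 -4.7776197885345795 tool [  0.9 -16.3  -0. ]
```

Emit:
servo_tool(moves=[{"travel": [0, -1.5, 0], "dr": [0, 0, 0]}, {"travel": [0, 0, 0], "dr": [0, 0, 0]}, {"travel": [0, 0, 0], "dr": [0, 0, 0]}])

```text
clock: 22.42
position: [0.6084, -0.0046, 0.0367]
ee_rot: [0.976, -0.217, -0.0, 0.001]
ft_force: [-3.3, -8.1, 3.0]
grip_width: -0.002
```

```bash
python3 pin.py
```

```text
t 22.43 p [ 0.6084 -0.0046  0.0367] F [-3.3 -8.1  3. ] g -0.002 x [ 9.058e-01 -4.238e-01 -5.000e-04] z [-0.0012 -0.0014 -1.    ]
1246 [320.52006421 296.11556982] [0.61607974 0.0096077 ] 0.029579973981177846 -4.959024935091705 tool [  0.9 -16.2  -0. ]
```

The tool stalled at 8.7 N and the pin stood still, so the keeper is on its stop. I back away (+y tool), rise clear and check.

Emit:
servo_tool(moves=[{"travel": [0, 4, 0], "dr": [0, 0, 0]}, {"travel": [0, 10, 0], "dr": [0, 0, 0]}, {"travel": [0, 20, 0], "dr": [0, 0, 0]}, {"travel": [0, 20, -20], "dr": [0, 0, 0]}, {"travel": [0, 25, -30], "dr": [0, 0, 0]}, {"travel": [0, 30, -40], "dr": [0, 0, 0]}, {"travel": [0, 40, -40], "dr": [0, 0, 0]}, {"travel": [0, 40, -20], "dr": [0, 0, 0]}, {"travel": [0, 0, 0], "dr": [0, 0, 0]}, {"travel": [0, 0, 0], "dr": [0, 0, 0]}, {"travel": [0, 0, 0], "dr": [0, 0, 0]}])

```text
clock: 23.85
position: [0.5291, -0.1733, 0.1859]
ee_rot: [0.976, -0.216, -0.001, -0.0]
ft_force: [0.7, -0.3, -0.4]
grip_width: -0.0
```

```bash
python3 look.py z; python3 - <<'E'
from st import *
s=cv2.imread('pics/z.png')[165:315,190:360]; sc=manip.camera('scene')[225:405,280:484]
cv2.imwrite('pics/z_v.png',np.hstack([cv2.resize(x,(400,353),interpolation=2) for x in (s,sc)]))
E
```

```text
t 23.85 p [ 0.5291 -0.1733  0.1859] F [ 0.7 -0.3 -0.4] g -0.0 x [ 0.907  -0.4212 -0.0013] z [-1.2e-03  5.0e-04 -1.0e+00]
top orange 215 [301.5 232.9] [0.6099 0.016 ] tool [  -6.4 -205.8    0. ]
top orange 47 [232.9 187.2] [0.7242 0.1796] tool [ 2.830e+01 -4.023e+02 -1.000e-01]
top orange 28 [169.5 239.6] [0.5994 0.3281] tool [-1.474e+02 -4.844e+02  2.000e-01]
top green 1091 [421.4 113.6] [ 0.9007 -0.2804] tool [382.2 -59.4  -0.5]
top green 177 [267. 275.] [0.5121 0.0971] tool [-1.293e+02 -2.381e+02  2.000e-01]
recess [  -7.7 -208.3    0. ]
```

View pics/z_v.png

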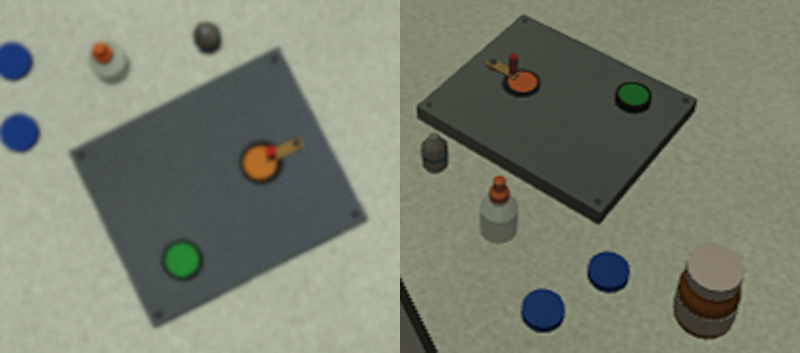

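The bar now reaches from its pivot (297,144) along plate +y over the seated amber filter (261,162). Green is unmoved at (267,275), bystanders are in place and the robot is clear.

```bash
python3 -c "
from workcell import manip
print(manip.hand_in())"
```

```text
the job is handed in; nothing more can be done
None
```

The amber filter is seated in the recess, the keeper is closed over it against its stop, and the job is handed in at about 24 s. Nothing was picked up.

- **Filter:** I pushed it with the two fingertips held slightly apart. The first push left it tipped on the rim, about 4 mm short, so I pushed again, lower. It then measured 1.2 mm from the recess centre, with its ring level and concentric.
- **Keeper:** I pushed it round by its red pin with the fingers shut, until the tool stalled at about 9 N and the pin stopped moving. Just before I backed off, the wrist camera put the keeper about 5° past closed. That estimate assumes a pin height and the 2 mm calibration, so I relied on the stall instead. The last pictures show the bar along the plate's +y, over the filter.
- **Left alone:** the green filter gave the same top-view position at start and end. The bottle, objective, jar and blue discs look unmoved in the last picture; the dish, screwdriver and slide box were out of its frame, and the arm did not go near them. The arm was well clear at hand-in.
- **Refused calls:** my first two move calls were refused for missing keys, and the arm did not move.

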